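# Drop an empty jar through the waste box's self-closing flap

## Task

Throw away the empty lavender jar that stands on top of the waste box: press the bar on the lid down with one finger so that the self-closing flap drops open, and while you keep it down push the jar with the other finger along the shelf until it has fallen into the box, then let the flap close. Only push the jar, do not pick it up, and never slide it onto the shut flap. Leave the things on the tray and the bottle where they are.

Things in the scene. Friction and masses are not known exactly. Their poses are not given: they have to be found in the camera images.
- bin: White waste box, fixed, 130 mm high, walls 4, floor 5 mm. Origin on its underside, straight below the middle of the shelf's edge; x = the way the jar is pushed, y = left of that, towards the hinge, z up. Spans x -110 to 80, y -80 to 85 mm. Flat top at z 130: shelf at x -110 to 0, then the opening (x 0 to 64, y -28 to 62) closed by the flap. 17 mm high hinge brackets at y 64 to 76, x -105 and 70.
- lane_edge (a point): Middle of the shelf's edge at the opening, on top of the box: bin frame (0, 0, 130) mm, same axes. Two guides on the shelf (x -95 to 0, 8 mm high, 4 mm thick) with inner faces at y -24 and y 24 form the lane in which the jar slides.
- flap (a joint): Angle of the steel flap, rad: 0 shut (panel flush with the shelf), grows as it swings down into the box, stop at 1.05. Hinge line along bin x at y 70, z 142 mm. A spring shuts it; the jar's weight cannot open it. Pressing the bar takes about 3 to 6 N; at 0.8 rad the bar's top is about 10 mm above the shelf and the jar falls through freely.
- bar (a point): Point (at bin x -20) on top of the round steel bar, 10 mm thick, fixed to the flap. The bar runs along bin x from -102 to 63 mm beside the lane; flap shut, its centre is at y 50 and its top 27 mm above the shelf. Pressed anywhere along its length it goes almost straight down (y stays 47 to 51 mm up to 0.95 rad); a finger may slide along it.
- jar: Empty lavender plastic jar with its screw lid on, round, 36 mm across and 30 mm high, about 30 g, standing loose on the shelf between the guides. Origin at the centre of its underside, z up.
- jar_mid (a point): Middle of the jar, 15 mm above its underside.
- clip_stand: Bystander on the red tray: steel clip stand with a nail tip, round base 44 mm, 89 mm high. Origin centre of underside.
- glass_file: Bystander on the red tray: glass nail file 130 x 12 x 4 mm, lying along its x. Origin centre of underside.
- ring_dish: Bystander on the red tray: white ceramic ring dish 80 mm across, 22 mm high. Origin centre of underside.
- remover: Bystander on the sill, on the robot's right: clear bottle 48 mm across, 110 mm high. Origin centre of underside.
Mind the look-alikes: they are no part of the job. Leave any black, orange or yellow look-alike of the jar alone.

How it is judged:
By the outcome, as a careful person would: the job done as asked, in the order asked, and still so for the second after the job is handed in, with the robot touching nothing.
It also fails if it takes over 40 s, if anything falls off the work surface, if the arm or the gripper's body presses on something with over 40 N, if the wrist force passes 120 N, or if a joint passes its speed limit or range.

## Robot

A 6-joint arm with a two-finger parallel gripper is mounted at the origin on the work surface. World frame = base frame: x ahead of the robot, y to its left, z up, the work surface at z = 0. Lengths are in mm, angles in rad, forces in N, time in s.
With the tool pointing down it reaches from about 300 to 775 mm from the base axis. Payload 14.6 kg.
Tool frame: the origin (TCP) lies between the finger pads; the fingertips stand 25 mm ahead of it and the grasp point (between the pads) lies 6 mm ahead of it; z points along the fingers, x is the direction in which the jaws open and shut, and the axes are right-handed (so a half turn about z gives the same grasp; the last joint's range is limited). The gripper opens to 94 mm and grips with 3 to 60 N. Pads are 16 mm wide; open, the fingers measure 119 mm over their backs; the gripper's body (75 mm by 177 mm) begins 78 mm behind the grasp point.
Start: joints at [-1.272, 0.3, 1.521, -0, 1.321, -0.067], TCP at [196.726, -513.603, 207.346] pointing down, gripper open.
Joint ranges: [-3.03, 3.03], [-0.79, 2.21], [0.23, 2.52], [-1.04, 4.18], [0, 3.07], [-2.55, 2.55]. Speed limits (rad/s): [2.22, 2.22, 2.57, 3.14, 3.14, 3.14].

## Interface

Orientations are given as [roll, pitch, yaw] about the fixed x, y, z axes, in that order (R = Rz(yaw) Ry(pitch) Rx(roll)).
In Python, from cell import manip gives the robot as it stands.
- The arm moves only by the tool apply_moves, never from a script. Its argument "series" is a list of rows, each a list of 3 entries, a list of its own where there are three numbers: the shift along the world's x, y, z in cm, then the turn, a rotation vector about the world's x, y, z in rad, then the opening in per cent of the stroke, from 0 (shut) to 100 (fully open). A call has exactly 10 rows; each row is the pose to reach, as a shift and turn from the pose commanded when the call began; what a row does not reach only later rows make up. A row lasts 1/8 s, in which the tool goes at most 62.5 mm and 10.7 degrees, less where a joint would pass 70% of its speed; a pose out of reach is approached as far as the arm can. A call with a gripper value outside its range is refused whole. The fingers move at their own pace and stop on an object; "grip_force" is the grip in N (left out, the last holds). Time passes only in rows, so rows that repeat a pose let the fingers close, or fill a call up. It gives the time, the measured TCP pose, the force and the opening at its end, in the units of the state.
- manip.read_state(): the state, without advancing time (a new reading comes with each control period).
- manip.camera(name): name is "scene" or "top" or "wrist"; returns (picture, depth): 384x512x3 uint8, red, green, blue; 384x512 float32, mm along the optical axis (not along the pixel's ray), 0 where there is no reading.
- manip.camera_info(name): a dict with "intrinsics" (3x3 intrinsics, pixels), "extrinsics" (4x4, takes a point from world to camera coordinates); the wrist camera has in their place "hand_eye" (4x4, takes a point from camera to tool coordinates, whose origin is the TCP and whose axes are the tool frame's). Camera axes: x right, y down, z forward; pixel columns grow to the right and rows downward; lengths in mm; the calibration is good to about 2 mm. The wrist camera is an equidistant fisheye: a pixel r from the principal point sees the ray r / f radians off the axis. A picture is of the moment at which its call begins: read the wrist's pose just before it. camera_info takes no time and is no camera call.
- manip.sign_off(): hands the job in, once; it reports no verdict.
The state is a dict: "clock": time; "joints": joint angles; "qd": joint speeds; "effort": joint torques, N m; "eef_pos": TCP position; "eef_rot": TCP orientation; "wrist_force": force on the tool from outside, world axes, zero at the start; "moment": the same for the moment, N m; "finger_gap": finger opening in mm.
Only numpy, scipy, OpenCV 4.12 (cv2) and the standard library are available. Lean on these libraries where they do the work, as an engineer would, in place of code of your own. Each camera call takes 0.05 s, during which the arm holds its last target.

## Working session

There is one attempt and no reset: what is moved stays moved. The work goes in short steps, Python scripts to look and compute and a tool call to move; the robot and the scene stay as the last step left them, time stands still between calls to the robot, and variables do not carry over. Pictures are saved under pics/ and viewed, and the job is handed in when it is done.

Besides the shell and the picture viewer there is one more tool, called after "Emit:" as name([rows], argument=value, ...), one row to a line, values as JSON. apply_moves: Moves the arm, as the interface text tells. Its arguments: {"type":"object","properties":{"series":{"type":"array","items":{"type":"array"}},"grip_force":{"type":"number"}},"required":["series"]}

```bash
mkdir -p pics; ls; python3 - <<'E'
from cell import manip
import cv2,numpy as np
s=manip.read_state();print(s)
for n in("scene","top"):
    p,d=manip.camera(n);np.savez(f"pics/{n}0.npz",p=p,d=d)
    cv2.imwrite(f"pics/{n}0.png",cv2.resize(p[:,:,::-1],(800,600)))
    i=manip.camera_info(n);print(n,np.array(i["intrinsics"]).round(1).tolist(),np.array(i["extrinsics"]).round(4).tolist())
i=manip.camera_info("wrist");print({k:np.array(v).round(4).tolist() if not isinstance(v,str) else v for k,v in i.items()})
E
```

```text
pics
{'clock': 0.0, 'joints': array([-1.27157716e+00,  3.00460214e-01,  1.52156862e+00, -1.09457616e-05,
        1.32070587e+00, -6.66209420e-02]), 'qd': array([ 0.00089126,  0.00076418, -0.00072168, -0.00050883,  0.00020144,
        0.0006742 ]), 'effort': array([-1.27093477e-03, -5.31800687e+01, -3.52736199e+01,  7.07779988e-02,
        2.43757601e-02, -1.24771150e-04]), 'eef_pos': array([ 196.66146965, -513.36266871,  206.79757292]), 'eef_rot': array([-3.14152720e+00,  1.14022827e-03, -1.20495346e+00]), 'wrist_force': array([ 0.53320828, -0.27896851,  0.13700036]), 'moment': array([-0.00480062, -0.02096581, -0.02477945]), 'finger_gap': 94.29682039332614}
scene [[461.2, 0.0, 254.5], [0.0, 461.2, 189.8], [0.0, 0.0, 1.0]] [[-0.8941, 0.4478, 0.0127, 486.2004], [0.3502, 0.7164, -0.6034, -121.6441], [-0.2793, -0.5351, -0.7973, 1309.3456], [0.0, 0.0, 0.0, 1.0]]
top [[382.6, 0.0, 257.6], [0.0, 382.6, 193.0], [0.0, 0.0, 1.0]] [[-0.0285, -0.9994, 0.0185, 4.468], [-0.9973, 0.0272, -0.0681, 539.9611], [0.0676, -0.0204, -0.9975, 917.5014], [0.0, 0.0, 0.0, 1.0]]
{'intrinsics': [[297.3186, 0.0, 251.3601], [0.0, 297.3186, 197.7746], [0.0, 0.0, 1.0]], 'hand_eye': [[1.0, 0.0002, 0.0003, -0.3051], [-0.0003, 0.9732, 0.2301, -66.1361], [-0.0003, -0.2301, 0.9732, -178.2189], [0.0, 0.0, 0.0, 1.0]]}
```

View pics/scene0.png

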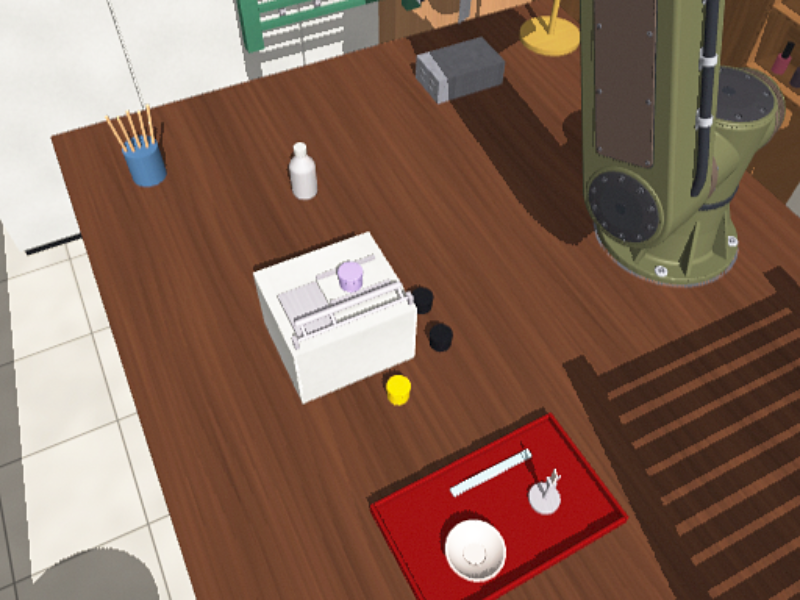

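View pics/top0.png

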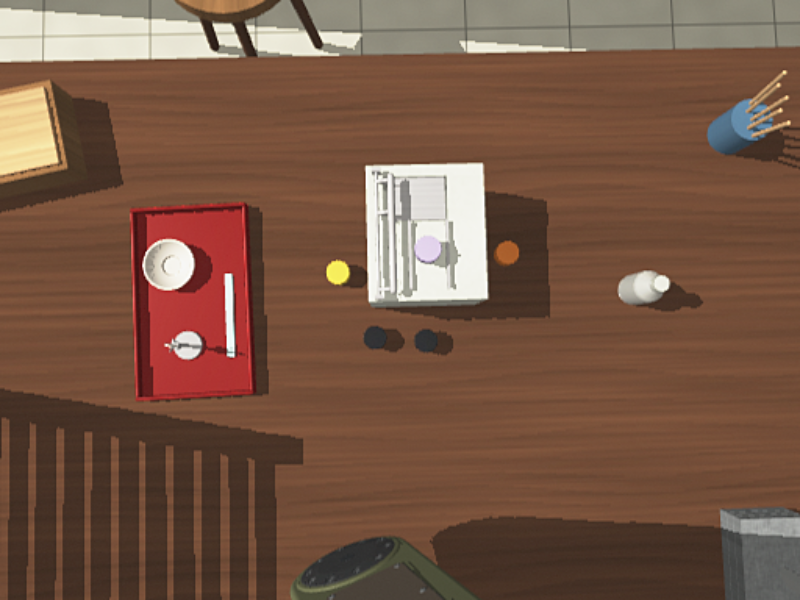

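Candidates in the 800x600 top view are lavender (428,249) on the box top, yellow (338,272), black (375,337) and (427,341), and orange (507,253). Only the lavender one stands on the box in the lane, so I choose that. Next I measure and take a close crop.

```bash
cat >h.py <<'E'
import numpy as np,cv2
from cell import manip
def cast(n,px,z):
    i=manip.camera_info(n);K=np.array(i["intrinsics"]);E=np.array(i["extrinsics"]);R,t=E[:3,:3],E[:3,3]
    px=np.atleast_2d(np.array(px,float));c=-R.T@t
    r=np.c_[(px-[K[0,2],K[1,2]])/[K[0,0],K[1,1]],np.ones(len(px))]@R
    return c+r*((z-c[2])/r[:,2])[:,None]
def cloud(n,d):
    i=manip.camera_info(n);K=np.array(i["intrinsics"]);E=np.array(i["extrinsics"])
    v,u=np.mgrid[:384,:512];P=np.dstack([(u-K[0,2])/K[0,0]*d,(v-K[1,2])/K[1,1]*d,d])
    return (P-E[:3,3])@E[:3,:3]
E
python3 - <<'E'
from h import *
for n in("top","scene"):
    f=np.load(f"pics/{n}0.npz");p,d=f["p"],f["d"];W=cloud(n,d)
    hsv=cv2.cvtColor(p,cv2.COLOR_RGB2HSV)
    m=cv2.inRange(hsv,(122,30,120),(155,255,255))
    k,l,st,ce=cv2.connectedComponentsWithStats(m)
    for j in range(1,k):
        if st[j,4]>30:
            q=W[l==j];print(n,"lav",st[j],ce[j],"z",np.percentile(q[:,2],[5,50,95]),"xy",np.median(q[q[:,2]>np.percentile(q[:,2],90)-3],0), cast(n,ce[j],160))
    w=((W[...,2]>118)&(W[...,2]<142)&(hsv[...,1]<40)&(d>0)).astype(np.uint8)
    w=cv2.morphologyEx(w,cv2.MORPH_CLOSE,np.ones((25,25)))
    k,l,st,ce=cv2.connectedComponentsWithStats(w);j=1+np.argmax(st[1:,4])
    c=max(cv2.findContours((l==j).astype(np.uint8),0,2)[0],key=cv2.contourArea)
    X=cast(n,c[:,0],130)[:,:2].astype(np.float32);r=cv2.minAreaRect(X);print(n,"box",r,cv2.boxPoints(r).round(1).tolist(),st[j],"z",np.median(W[l==j][:,2]))
    x,y,ww,hh=st[j]; x-=15;y-=15
    cv2.imwrite(f"pics/{n}_crop.png",cv2.resize(p[y:y+hh+30,x:x+ww+30,::-1],None,fx=5,fy=5,interpolation=2)); print(x,y)
E
```

```text
top box ((629.885498046875, -43.27588653564453), (164.7518310546875, 190.32919311523438), 89.88745880126953) [[534.5999755859375, -125.5], [724.9000244140625, -125.80000305175781], [725.2000122070312, 38.900001525878906], [534.9000244140625, 39.29999923706055]] [ 234  104   78   89 6557] z 130.59558300405226Traceback (most recent call last):
  File "<stdin>", line 15, in <module>
ValueError: too many values to unpack (expected 4)
```

```bash
python3 - <<'E'
from h import *
for n in("top","scene"):
    f=np.load(f"pics/{n}0.npz");p,d=f["p"],f["d"];W=cloud(n,d)
    hsv=cv2.cvtColor(p,cv2.COLOR_RGB2HSV)
    if n=="top": print(hsv[159,274],hsv[159,272])
    m=cv2.inRange(hsv,(122,18,100),(158,255,255))&((W[...,2]>133).astype(np.uint8)*255)
    k,l,st,ce=cv2.connectedComponentsWithStats(m)
    for j in range(1,k):
        if st[j,4]>30:
            q=W[l==j];t=q[q[:,2]>156];print(n,"lav",st[j],ce[j],"zmax",q[:,2].max(),"top mid",(t.min(0)+t.max(0))/2,t.mean(0),len(t))
    if n=="top":
        # fine yaw: contour edges
        w=((W[...,2]>118)&(W[...,2]<142)&(hsv[...,1]<40)).astype(np.uint8)
        w=cv2.morphologyEx(w,cv2.MORPH_CLOSE,np.ones((25,25)))
        ys=range(115,185);R=cast(n,[(np.nonzero(w[y])[0].max(),y) for y in ys],130);print("right edge yaw",np.polyfit(R[:,0],R[:,1],1))
        # bar: points z 145-160
        b=(W[...,2]>147)&(W[...,2]<160)&(m==0)&(abs(W[...,0]-630)<110)&(abs(W[...,1])<90)
        B=W[b];print("bar",B.min(0),B.max(0),np.median(B,0),np.polyfit(B[:,0],B[:,1],1))
    x,y=(225,95) if n=="top" else (155,140)
    cv2.imwrite(f"pics/{n}_crop.png",cv2.resize(p[y:y+110,x:x+120,::-1],None,fx=5,fy=5,interpolation=2))
E
```

```text
[140  26 236] [138  25 237]
top lav [265 151  18  17 231] [273.3030303  159.21645022] zmax 951.9105171666224 top mid [547.07044703 -26.27194821 554.27990956] [600.5402377  -42.80022833 164.06240139] 211
right edge yaw [ 1.21238763e-03 -1.25305165e+02]
bar [538.22399662 -61.33400758 147.09362025] [718.66313377  28.87750944 159.77660938] [623.60568356   5.24420165 155.7721825 ] [2.16322353e-03 3.86098521e+00]
scene lav [216 167  16  21 259] [223.87258687 176.28571429] zmax 164.66473247772262 top mid [602.2742374  -42.62629259 160.3625353 ] [602.38471977 -42.08667586 159.26873037] 166
```

View pics/top_crop.png

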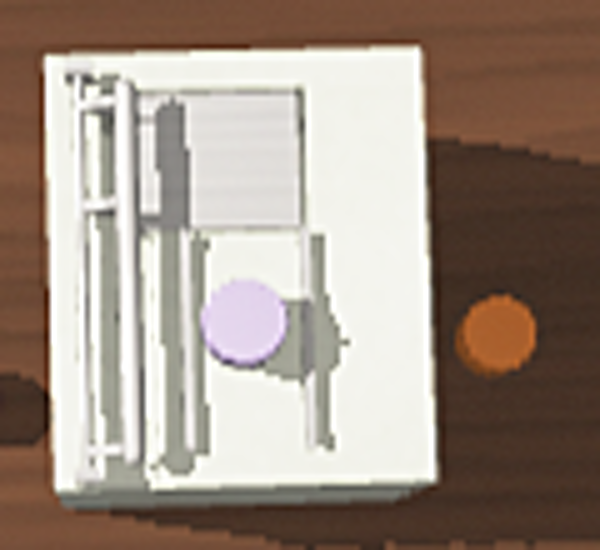

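View pics/scene_crop.png

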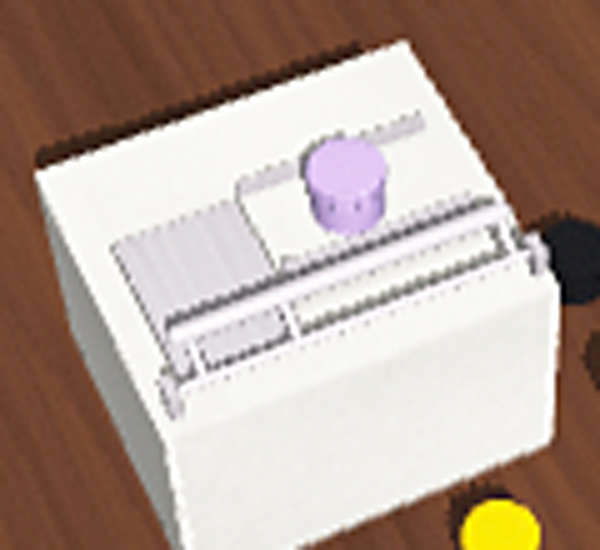

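The crops show the lavender jar in the lane at bin (-43, +3). The flap lies beyond it towards +x, and the bar is to its left. The box yaw is about 0 and its origin is at about (644.8, -45.5). I move above the spot behind the jar, with the jaws along y.

Emit:
apply_moves([
  [[1,2,3],[0,0,0],39],
  [[4,6,4],[0,0,-0.05],39],
  [[8,11,4],[0,0,-0.1],39],
  [[12,16,4],[0,0,-0.15],39],
  [[16,21,4],[0,0,-0.2],39],
  [[20,26,4],[0,0,-0.25],39],
  [[24,31,4],[0,0,-0.3],39],
  [[28,37,4],[0,0,-0.33],39],
  [[32,42.5,4],[0,0,-0.366],39],
  [[36,47.5,4],[0,0,-0.366],39],
])

```text
clock: 1.35
eef_pos: [542.7, -55.8, 247.2]
eef_rot: [3.141, -0.0, -1.571]
wrist_force: [0.1, -0.9, 0.0]
finger_gap: 36.6
```

Emit:
apply_moves([
  [[1.4,1.75,0],[0,0,0],39],
  [[1.4,1.75,0],[0,0,0],39],
  [[1.4,1.75,-1],[0,0,0],39],
  [[1.4,1.75,-2],[0,0,0],39],
  [[1.4,1.75,-2],[0,0,0],39],
  [[1.4,1.75,-2],[0,0,0],39],
  [[1.4,1.75,-2],[0,0,0],39],
  [[1.4,1.75,-2],[0,0,0],39],
  [[1.4,1.75,-2],[0,0,0],39],
  [[1.4,1.75,-2],[0,0,0],39],
])

```text
clock: 2.6
eef_pos: [555.8, -40.2, 227.4]
eef_rot: [-3.142, -0.0, -1.571]
wrist_force: [-0.6, -0.0, 0.5]
finger_gap: 36.6
```

```bash
python3 - <<'E'
from h import *
s=manip.read_state();print(s["clock"],s["eef_pos"],s["eef_rot"],s["finger_gap"])
for n in("wrist","top","scene"):
    p,d=manip.camera(n);np.savez(f"pics/{n}1.npz",p=p,d=d);cv2.imwrite(f"pics/{n}1.png",cv2.resize(p[:,:,::-1],(800,600)))
E
```

```text
2.6 [555.84178697 -40.23115079 227.36686102] [-3.14159070e+00 -2.85672095e-08 -1.57098427e+00] 36.646739602810015
```

View pics/wrist1.png

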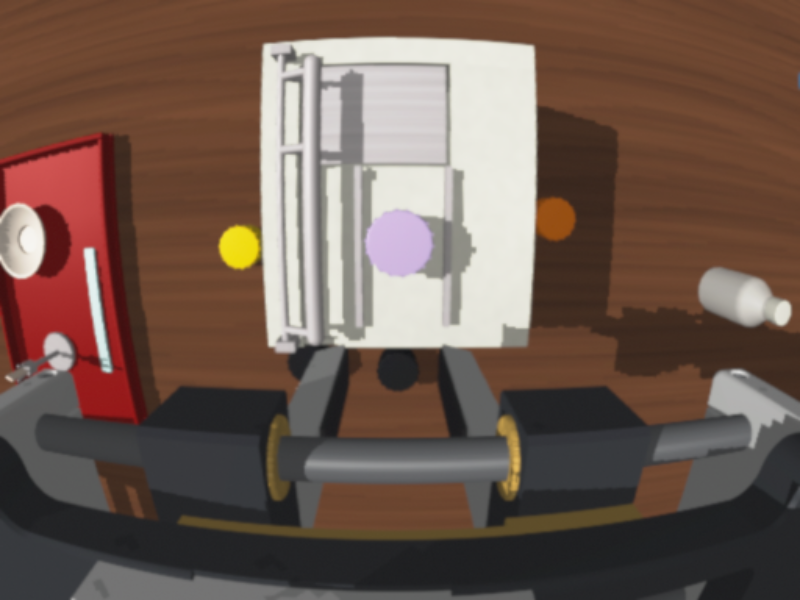

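View pics/scene1.png

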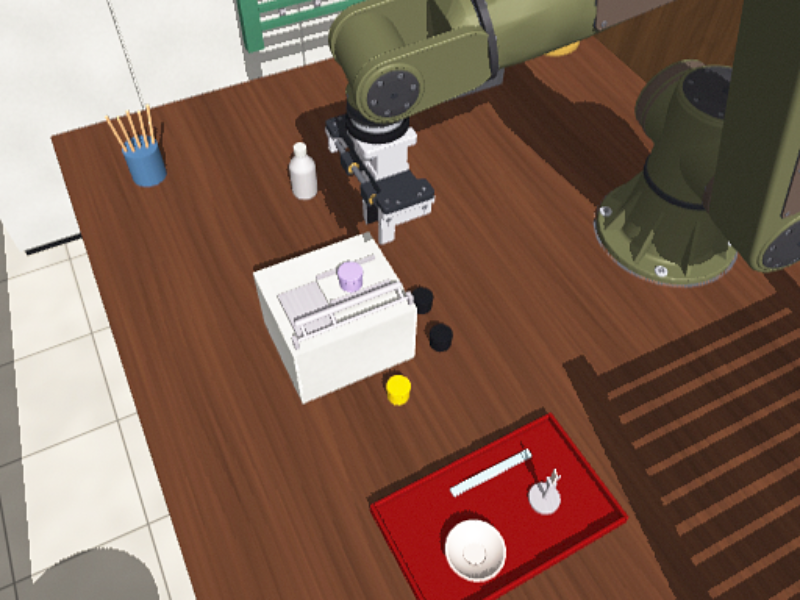

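The wrist view shows the jar at (399,243), the bar running down column 312, and the lane guides at columns 358 and 448. The fingers are still short of their target, at TCP (555.8, -40.2). I'll cast these wrist pixels into world coordinates as a check.

```bash
cat >>h.py <<'E'
from scipy.spatial.transform import Rotation as Ro
def wcast(px,z,pos,rpy):
    i=manip.camera_info("wrist");K=np.array(i["intrinsics"]);H=np.array(i["hand_eye"])
    a=(np.atleast_2d(np.array(px,float))-[K[0,2],K[1,2]])/K[0,0];r=np.linalg.norm(a,axis=1,keepdims=True)
    ray=np.c_[a/r*np.sin(r),np.cos(r)]
    R=Ro.from_euler("xyz",rpy).as_matrix();c=R@H[:3,3]+pos;w=ray@(R@H[:3,:3]).T
    return c+w*((np.asarray(z)-c[2])/w[:,2])[:,None]
E
python3 - <<'E'
from h import *
s=manip.read_state();p=np.load("pics/wrist1.npz")["p"]
hsv=cv2.cvtColor(p,cv2.COLOR_RGB2HSV);m=cv2.inRange(hsv,(122,18,100),(158,255,255))
k,l,st,ce=cv2.connectedComponentsWithStats(m);j=1+np.argmax(st[1:,4])
w=lambda px,z:wcast(np.array(px)*.64,z,s["eef_pos"],s["eef_rot"]).round(1).tolist()
print("jar",st[j],ce[j],wcast(ce[j],160,s["eef_pos"],s["eef_rot"]))
print("bar",w([[312,60],[312,335]],157),"guides inner",w([[362,240],[445,240]],138))
print("edge",w([[330,164],[448,164]],130),"box corners",w([[264,44],[534,46],[527,347],[269,347]],130))
E
```

```text
jar [ 233  134   45   43 1469] [255.19060585 155.15520762] [[600.02923101 -43.28198662 160.        ]]
bar [[701.2, 3.5, 157.0], [548.1, 5.4, 157.0]] guides inner [[599.5, -22.4, 138.0], [599.6, -70.3, 138.0]]
edge [[644.5, -3.1, 130.0], [644.4, -72.6, 130.0]] box corners [[723.2, 38.6, 130.0], [722.8, -126.9, 130.0], [531.7, -126.2, 130.0], [531.8, 38.9, 130.0]]
```

Wrist and top views agree to within about 2 mm. I go over the bar, tips about 5 mm above it.

Emit:
apply_moves([
  [[0.7,1,0],[0,0,0],39],
  [[1.3,1.9,0],[0,0,0],39],
  [[1.3,1.9,0],[0,0,0],39],
  [[1.3,1.9,-1],[0,0,0],39],
  [[1.3,1.9,-2],[0,0,0],39],
  [[1.3,1.9,-3],[0,0,0],39],
  [[1.3,1.9,-3.5],[0,0,0],39],
  [[1.3,1.9,-4],[0,0,0],39],
  [[1.3,1.9,-4],[0,0,0],39],
  [[1.3,1.9,-4],[0,0,0],39],
])

```text
clock: 4.0
eef_pos: [569.0, -21.2, 187.6]
eef_rot: [-3.141, -0.0, -1.571]
wrist_force: [-0.1, 0.5, -0.5]
finger_gap: 36.7
```

```bash
python3 - <<'E'
from h import *
s=manip.read_state();print(s["clock"],s["eef_pos"],s["eef_rot"],s["finger_gap"],s["wrist_force"])
p,d=manip.camera("wrist");cv2.imwrite("pics/wrist2.png",cv2.resize(p[:,:,::-1],(800,600)))
p,d=manip.camera("scene");cv2.imwrite("pics/scene2.png",cv2.resize(p[110:270,130:330,::-1],(800,600*800//750),interpolation=2)[:600])
E
```

```text
4.0 [568.95076305 -21.24450873 187.62241318] [-3.14117612e+00 -3.00346249e-05 -1.57096198e+00] 36.707456153521726 [-0.12738519  0.52654163 -0.52906679]
```

View pics/wrist2.png

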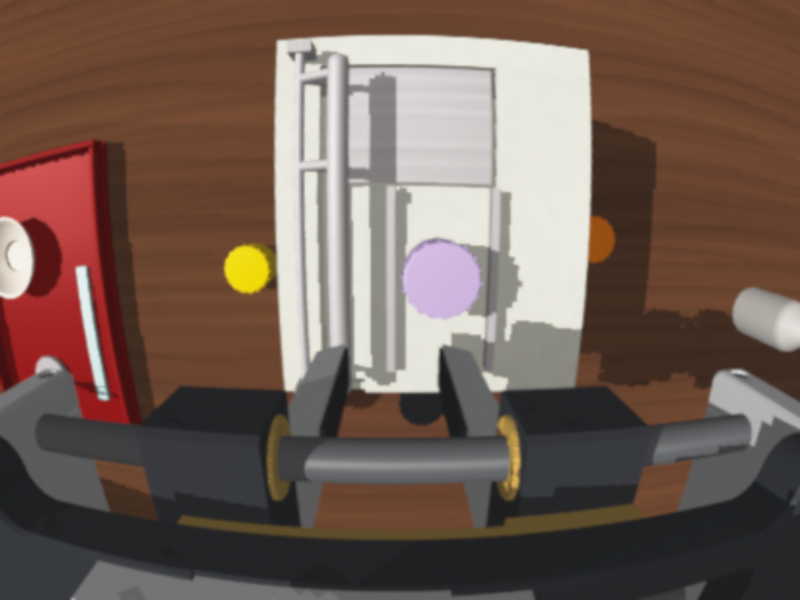

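View pics/scene2.png

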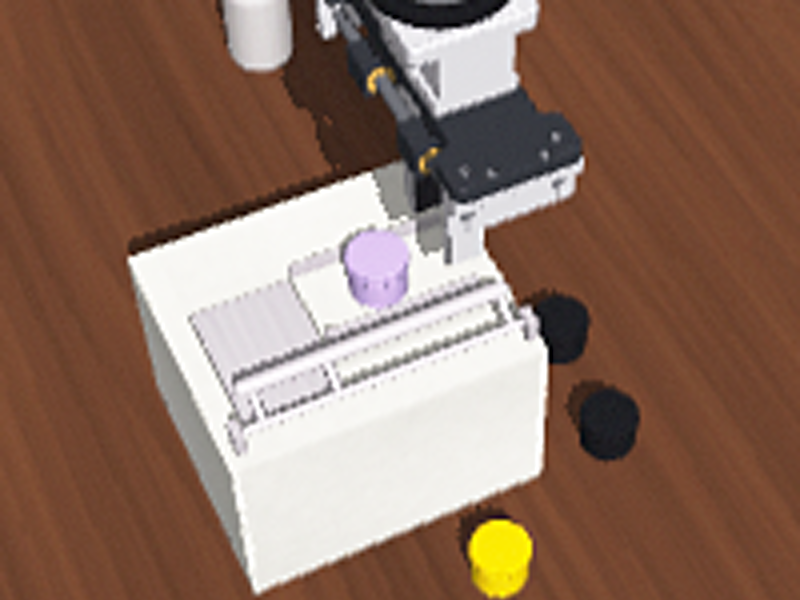

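The left finger is over the bar and the right finger is behind the jar. I press down now and let it settle.

Emit:
apply_moves([
  [[0,0,-0.3],[0,0,0],39],
  [[0,0,-0.6],[0,0,0],39],
  [[0,0,-0.9],[0,0,0],39],
  [[0,0,-1.2],[0,0,0],39],
  [[0,0,-1.5],[0,0,0],39],
  [[0,0,-1.8],[0,0,0],39],
  [[0,0,-2.1],[0,0,0],39],
  [[0,0,-2.4],[0,0,0],39],
  [[0,0,-2.5],[0,0,0],39],
  [[0,0,-2.5],[0,0,0],39],
])

```text
clock: 5.35
eef_pos: [568.8, -21.2, 162.3]
eef_rot: [3.142, 0.0, -1.571]
wrist_force: [-1.2, 0.1, -0.3]
finger_gap: 36.2
```

```bash
python3 - <<'E'
from h import *
s=manip.read_state();print(s["clock"],s["eef_pos"],s["eef_rot"],s["finger_gap"],s["wrist_force"],s["moment"])
p,d=manip.camera("wrist");cv2.imwrite("pics/wrist3.png",cv2.resize(p[:,:,::-1],(800,600)))
p,d=manip.camera("scene");cv2.imwrite("pics/scene3.png",cv2.resize(p[110:260,130:330,::-1],(800,600),interpolation=2))
E
```

```text
5.35 [568.84456909 -21.24430302 162.33338009] [ 3.14156552e+00  3.07373724e-05 -1.57098170e+00] 36.20874103625384 [-1.20778115  0.05224907 -0.32073135] [ 0.0513456   0.05304356 -0.02012066]
```

View pics/wrist3.png

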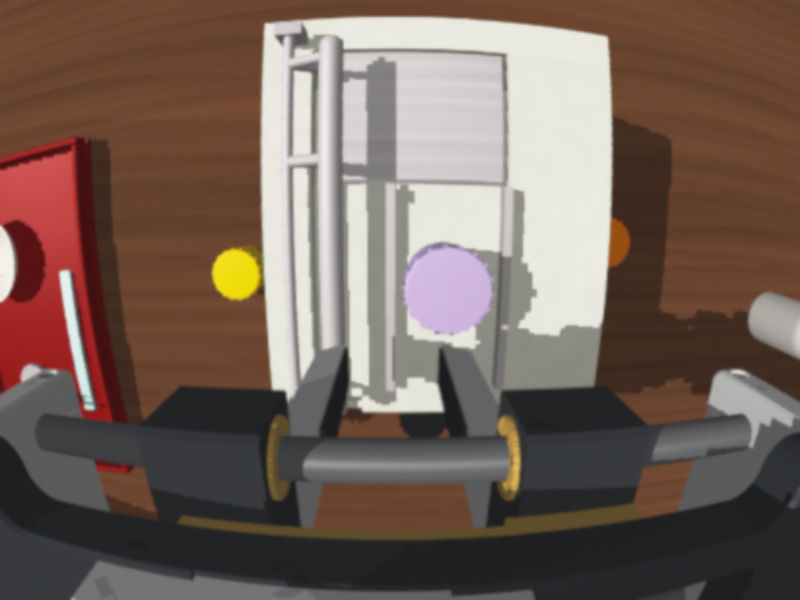

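View pics/scene3.png

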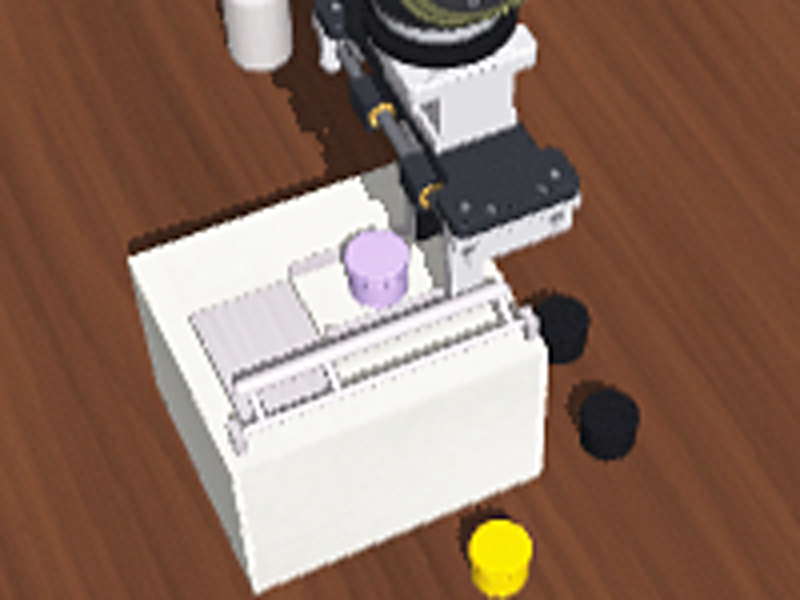

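The flap stayed shut. There is almost no force, and the scene view shows the left finger standing on the lane side of the bar, so the fingertip must be thinner than I assumed. I look closely at the tips.

```bash
python3 - <<'E'
from h import *
s=manip.read_state()
p=cv2.imread("pics/wrist3.png");cv2.imwrite("pics/w3c.png",cv2.resize(p[300:450,260:520],(780,450),interpolation=2))
w=lambda px,z:wcast(np.array(px)*.64,z,s["eef_pos"],s["eef_rot"]).round(1).tolist()
print(w([[320,347],[325,347],[348,347],[440,347],[470,347]],137.3))
print("bar",w([[319,300],[344,300]],152))
E
```

```text
[[568.8, 12.6, 137.3], [568.8, 10.2, 137.3], [568.9, -0.5, 137.3], [568.9, -42.9, 137.3], [568.8, -57.0, 137.3]]
bar [[594.2, 9.8, 152.0], [594.2, -0.8, 152.0]]
```

View pics/w3c.png

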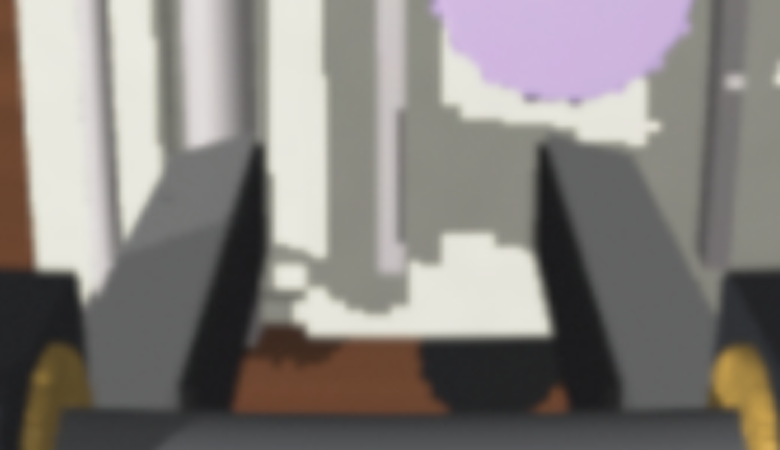

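```bash
python3 - <<'E'
from h import *
s=manip.read_state()
p,d=manip.camera("wrist");np.savez("pics/wrist3.npz",p=p,d=d)
i=manip.camera_info("wrist");K=np.array(i["intrinsics"]);H=np.array(i["hand_eye"])
v,u=np.mgrid[:384,:512];a=np.dstack([u-K[0,2],v-K[1,2]])/K[0,0];r=np.linalg.norm(a,axis=2)+1e-9
P=np.dstack([a[...,0]/r*np.tan(r)*d,a[...,1]/r*np.tan(r)*d,d]);T=P@H[:3,:3].T+H[:3,3]
for row in(222,224,226,230,235,240,250,260):
    print(row,[tuple(T[row,c].round(0).astype(int)) for c in(200,205,210,214,218,221,224,284,288,292,298,304)])
p,d=manip.camera("top");np.savez("pics/top3.npz",p=p,d=d);cv2.imwrite("pics/top3.png",cv2.resize(p[90:220,220:350,::-1],(600,600),interpolation=2))
E
```

```text
222 [(np.int64(-38), np.int64(2), np.int64(31)), (np.int64(-36), np.int64(6), np.int64(42)), (np.int64(-27), np.int64(-6), np.int64(7)), (np.int64(-23), np.int64(-9), np.int64(-2)), (np.int64(-21), np.int64(-9), np.int64(-4)), (np.int64(-24), np.int64(5), np.int64(42)), (np.int64(-21), np.int64(5), np.int64(41)), (np.int64(20), np.int64(-9), np.int64(-2)), (np.int64(23), np.int64(-9), np.int64(-3)), (np.int64(25), np.int64(-9), np.int64(-3)), (np.int64(35), np.int64(2), np.int64(32)), (np.int64(39), np.int64(2), np.int64(32))]
224 [(np.int64(-39), np.int64(4), np.int64(31)), (np.int64(-28), np.int64(-9), np.int64(-7)), (np.int64(-25), np.int64(-9), np.int64(-6)), (np.int64(-23), np.int64(-9), np.int64(-7)), (np.int64(-21), np.int64(-9), np.int64(-6)), (np.int64(-19), np.int64(-7), np.int64(-2)), (np.int64(-21), np.int64(7), np.int64(42)), (np.int64(20), np.int64(-9), np.int64(-5)), (np.int64(22), np.int64(-9), np.int64(-6)), (np.int64(25), np.int64(-9), np.int64(-6)), (np.int64(29), np.int64(-9), np.int64(-6)), (np.int64(39), np.int64(4), np.int64(32))]
226 [(np.int64(-39), np.int64(
[... 2558 characters left out ...]
, np.int64(-43)), (np.int64(20), np.int64(-9), np.int64(-46)), (np.int64(22), np.int64(-10), np.int64(-48)), (np.int64(25), np.int64(-9), np.int64(-48))]
260 [(np.int64(-23), np.int64(-9), np.int64(-58)), (np.int64(-21), np.int64(-9), np.int64(-58)), (np.int64(-19), np.int64(-8), np.int64(-55)), (np.int64(-18), np.int64(-4), np.int64(-47)), (np.int64(-18), np.int64(3), np.int64(-32)), (np.int64(-21), np.int64(23), np.int64(9)), (np.int64(-22), np.int64(36), np.int64(36)), (np.int64(18), np.int64(5), np.int64(-28)), (np.int64(18), np.int64(-2), np.int64(-44)), (np.int64(18), np.int64(-8), np.int64(-56)), (np.int64(21), np.int64(-9), np.int64(-58)), (np.int64(24), np.int64(-9), np.int64(-58))]
```

View pics/top3.png

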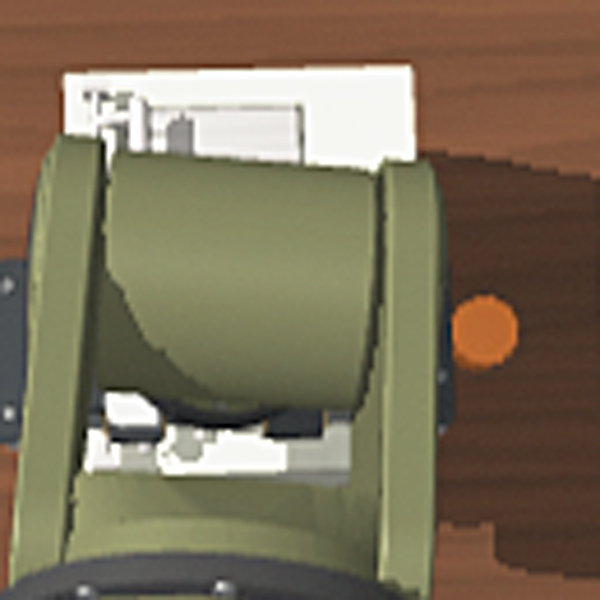

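```bash
python3 - <<'E'
from h import *
for uv in((445,258),(465,262),(480,250),(450,205)):
    px=[130+uv[0]/4,110+uv[1]/4]
    print(uv,[cast("scene",px,z)[0].round(1).tolist() for z in(155,162.6,170,178,185,190)])
i=manip.camera_info("scene");K=np.array(i["intrinsics"]);E=np.array(i["extrinsics"])
def pr(P):
    q=E[:3,:3]@np.array(P)+E[:3,3];q=K@q/q[2];return ((q[:2]-[130,110])*4).round(0).tolist()
for dz in(162.6,190):
    for x in(561,577):
        for y in(-3,9.6): print(dz,x,y,pr([x,y,dz]))
p,d=manip.camera("scene");W=cloud("scene",d)
np.savez("pics/scene3.npz",p=p,d=d)
for r in range(164,188,2):print(r,[tuple(W[r,c].round(0).astype(int).tolist()) for c in range(240,254,2)])
E
```

```text
(445, 258) [[566.9, -24.9, 155.0], [569.5, -19.3, 162.6], [572.0, -13.9, 170.0], [574.7, -8.0, 178.0], [577.1, -2.8, 185.0], [578.8, 0.8, 190.0]]
(465, 262) [[558.0, -17.3, 155.0], [560.7, -11.8, 162.6], [563.3, -6.5, 170.0], [566.1, -0.6, 178.0], [568.6, 4.4, 185.0], [570.3, 8.1, 190.0]]
(480, 250) [[546.6, -21.5, 155.0], [549.3, -15.9, 162.6], [552.1, -10.5, 170.0], [555.0, -4.6, 178.0], [557.5, 0.5, 185.0], [559.4, 4.1, 190.0]]
(450, 205) [[547.3, -59.1, 155.0], [550.1, -53.2, 162.6], [552.8, -47.4, 170.0], [555.7, -41.2, 178.0], [558.2, -35.8, 185.0], [560.1, -31.9, 190.0]]
162.6 561 -3 [471.0, 273.0]
162.6 561 9.6 [482.0, 289.0]
162.6 577 -3 [445.0, 283.0]
162.6 577 9.6 [455.0, 299.0]
190 561 -3 [472.0, 242.0]
190 561 9.6 [482.0, 258.0]
190 577 -3 [445.0, 252.0]
190 577 9.6 [455.0, 268.0]
164 [(604, 50, 290), (604, 59, 300), (601, 62, 302), (597, 62, 299), (594, 64, 300), (591, 66, 301), (587, 67, 299)]
166 [(562, -40, 166), (604, 58, 293), (603, 65, 300), (599, 66, 299), (595, 68, 298), (591, 67, 296), (586, 65, 291)]
168 [(551, -65, 127), (604, 59, 288), (603, 65, 294), (599, 
[... 396 characters left out ...]
(534, -36, 127)]
176 [(562, -42, 127), (604, 59, 264), (600, 60, 262), (595, 59, 258), (567, 9, 188), (561, 8, 183), (537, -30, 127)]
178 [(566, -34, 131), (579, 5, 183), (576, 9, 186), (572, 9, 184), (567, 9, 180), (562, 9, 178), (540, -24, 129)]
180 [(567, -32, 126), (579, 5, 175), (576, 8, 177), (572, 9, 177), (566, 8, 173), (561, 9, 170), (542, -19, 127)]
182 [(572, -21, 135), (580, 6, 170), (577, 10, 172), (559, -17, 132), (563, 2, 156), (560, 5, 158), (555, 6, 156)]
184 [(574, -18, 132), (578, 2, 158), (573, 2, 155), (570, 6, 157), (565, 7, 156), (561, 8, 155), (557, 9, 154)]
186 [(584, 5, 157), (580, 6, 157), (576, 8, 156), (571, 9, 154), (566, 9, 152), (554, -6, 128), (549, -6, 124)]
```

```bash
python3 - <<'E'
from h import *
p=np.load("pics/scene3.npz")["p"];cv2.imwrite("pics/s3z.png",cv2.resize(p[145:205,215:275,::-1],(600,600),interpolation=0))
E
```

```text
(no output)
```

View pics/s3z.png

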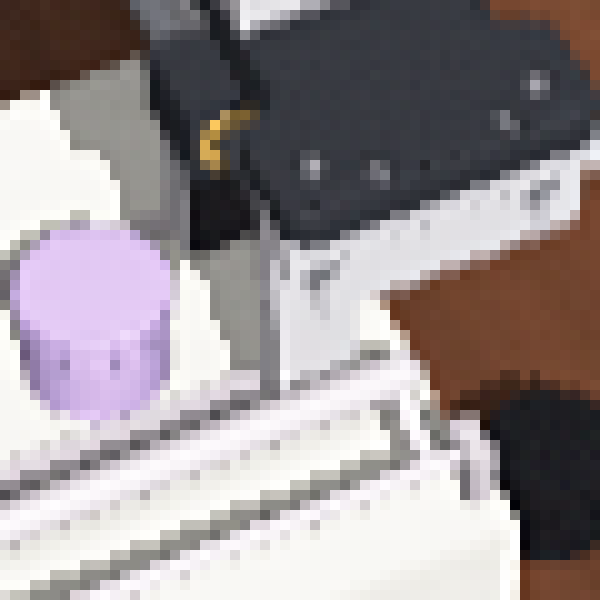

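Both cameras agree that the left fingertip really ends about 4 mm above TCP height, at z about 167, and it casts a shadow on the bar below it. That disagrees with the stated 25 mm. So there is no misalignment; the finger just hasn't reached the bar yet. I go down further in small, checked steps.

Emit:
apply_moves([
  [[0,0,-0.1],[0,0,0],39],
  [[0,0,-0.2],[0,0,0],39],
  [[0,0,-0.3],[0,0,0],39],
  [[0,0,-0.4],[0,0,0],39],
  [[0,0,-0.5],[0,0,0],39],
  [[0,0,-0.6],[0,0,0],39],
  [[0,0,-0.6],[0,0,0],39],
  [[0,0,-0.6],[0,0,0],39],
  [[0,0,-0.6],[0,0,0],39],
  [[0,0,-0.6],[0,0,0],39],
])

```text
clock: 6.85
eef_pos: [568.9, -21.3, 156.4]
eef_rot: [-3.141, -0.0, -1.571]
wrist_force: [-0.9, -1.5, 2.4]
finger_gap: 36.9
```

Emit:
apply_moves([
  [[0,0,-0.1],[0,0,0],39],
  [[0,0,-0.2],[0,0,0],39],
  [[0,0,-0.2],[0,0,0],39],
  [[0,0,-0.2],[0,0,0],39],
  [[0,0,-0.2],[0,0,0],39],
  [[0,0,-0.2],[0,0,0],39],
  [[0,0,-0.2],[0,0,0],39],
  [[0,0,-0.2],[0,0,0],39],
  [[0,0,-0.2],[0,0,0],39],
  [[0,0,-0.2],[0,0,0],39],
])

```text
clock: 8.1
eef_pos: [568.9, -22.0, 154.6]
eef_rot: [-3.141, -0.001, -1.571]
wrist_force: [-2.6, -5.8, 5.3]
finger_gap: 36.6
```

```bash
python3 - <<'E'
from h import *
s=manip.read_state();print(s["wrist_force"],s["moment"],s["eef_pos"],s["finger_gap"])
p,d=manip.camera("wrist");cv2.imwrite("pics/wrist4.png",cv2.resize(p[:,:,::-1],(800,600)))
p,d=manip.camera("scene");cv2.imwrite("pics/scene4.png",cv2.resize(p[145:225,195:275,::-1],(600,600),interpolation=0))
W=cloud("scene",d);np.savez("pics/scene4.npz",p=p,d=d)
for r in range(176,192,1):print(r,[tuple(W[r,c].round(0).astype(int).tolist()) for c in range(238,256,2)])
E
```

```text
[-2.55705447 -5.76608525  5.34820945] [-1.16216891  0.42494123  0.02833253] [568.87783903 -22.00216516 154.5727198 ] 36.56816632833565
176 [(566, -44, 128), (563, -40, 130), (603, 57, 261), (599, 57, 258), (596, 59, 259), (591, 58, 256), (586, 58, 252), (582, 58, 251), (486, -118, 1)]
177 [(569, -39, 131), (564, -39, 128), (603, 57, 258), (599, 58, 256), (595, 57, 254), (591, 59, 253), (562, 9, 181), (539, -26, 130), (535, -24, 129)]
178 [(569, -38, 130), (565, -36, 129), (603, 57, 254), (600, 59, 255), (595, 57, 251), (566, 9, 180), (561, 8, 176), (540, -24, 129), (536, -21, 129)]
179 [(571, -33, 132), (566, -35, 127), (604, 58, 252), (600, 58, 251), (570, 7, 177), (566, 9, 176), (561, 8, 173), (541, -21, 129), (538, -18, 130)]
180 [(572, -32, 130), (567, -31, 128), (580, 6, 178), (575, 7, 176), (571, 9, 176), (566, 8, 172), (561, 7, 168), (544, -15, 133), (548, 2, 155)]
181 [(573, -29, 130), (572, -20, 139), (579, 5, 172), (575, 7, 173), (571, 9, 172), (565, 7, 167), (561, 7, 164), (553, 2, 155), (549, 5, 155)]
182 [(577, -21, 137), (573, -18, 139), (579, 5, 169), (576, 9, 172), (5
[... 674 characters left out ...]
 6, 155), (579, 5, 151), (576, 9, 153), (571, 7, 148), (559, -6, 126), (843, 570, 964), (547, -9, 116), (545, -4, 121)]
188 [(589, 5, 153), (586, 9, 156), (580, 6, 149), (575, 7, 147), (563, -8, 122), (560, -4, 125), (553, -7, 118), (549, -5, 118), (546, -2, 120)]
189 [(590, 7, 152), (586, 8, 150), (574, -7, 126), (569, -6, 124), (564, -7, 120), (559, -5, 120), (555, -4, 119), (551, -2, 119), (547, 1, 120)]
190 [(590, 6, 147), (579, -8, 124), (574, -6, 123), (569, -6, 121), (564, -6, 118), (561, -2, 121), (557, 0, 121), (552, 0, 118), (548, 3, 119)]
191 [(584, -6, 125), (579, -7, 121), (575, -6, 121), (571, -3, 121), (566, -3, 119), (562, 0, 119), (559, 4, 123), (553, 3, 119), (549, 5, 118)]
```

View pics/scene4.png

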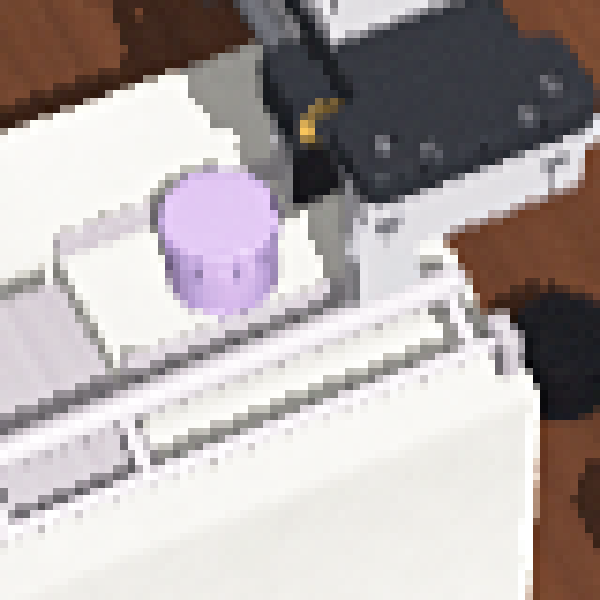

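View pics/wrist4.png

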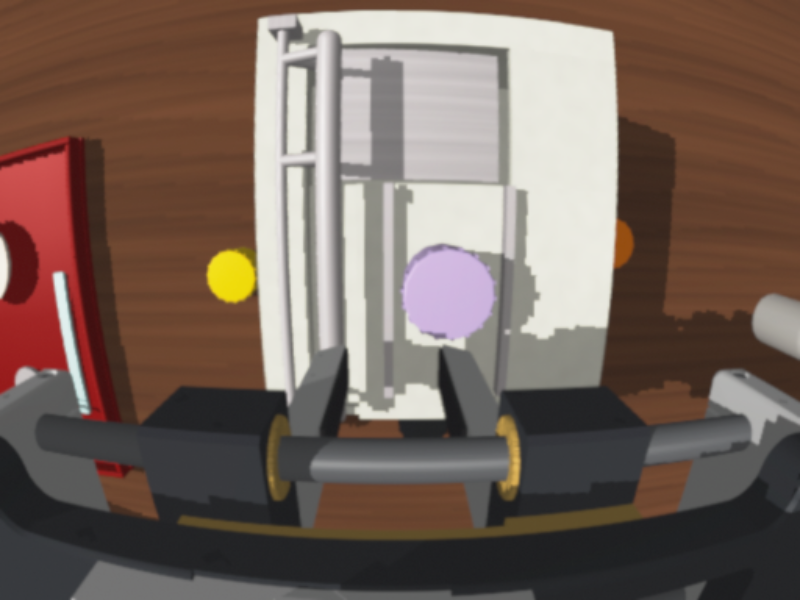

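```bash
python3 - <<'E'
from h import *
f=np.load("pics/scene1.npz");p,d=f["p"],f["d"];W=cloud("scene",d)
# TCP then 555.8,-40.2,227.4
T=W-np.array([555.84,-40.23,227.37])
m=(abs(T[...,0])<14)&(abs(T[...,1])<45)&(T[...,2]>-40)&(T[...,2]<45)
for y0,y1 in((-45,0),(0,45)):
    q=T[m&(T[...,1]>y0)&(T[...,1]<y1)];print(len(q),"minz",np.sort(q[:,2])[:6].round(1))
    for a in range(-30,45,4):
        k=q[(q[:,2]>=a)&(q[:,2]<a+4)]
        if len(k):print(a,len(k),k.min(0).round(1),k.max(0).round(1))
cv2.imwrite("pics/s1z.png",cv2.resize(p[110:170,220:290,::-1],(700,600),interpolation=0))
E
```

```text
110 minz [-6.4 -1.8 -1.3 -0.6 -0.2  0.2]
-10 1 [  7.5 -22.1  -6.4] [  7.5 -22.1  -6.4]
-2 11 [ -6.4 -25.3  -1.8] [ 10.6 -16.5   1.9]
2 12 [ -5.3 -27.4   2.1] [ 10.1 -17.2   5.8]
6 12 [ -5.6 -30.5   6.5] [ 10.4 -17.6  10. ]
10 13 [ -5.9 -31.7  10.9] [ 11.  -17.5  13.9]
14 12 [ -5.4 -26.3  14.1] [ 11.3 -17.1  17.7]
18 14 [ -6.2 -30.1  18.2] [ 10.3 -17.3  21.3]
22 12 [ -3.5 -30.1  22.3] [ 10.7 -17.4  25.9]
26 9 [ -1.8 -30.3  26. ] [ 10.1 -17.2  29.2]
30 10 [  1.3 -29.3  30. ] [ 10.9 -17.4  33.8]
34 3 [  9.7 -26.1  34.7] [ 11.6 -19.   38. ]
38 1 [ 11.5 -26.1  41. ] [ 11.5 -26.1  41. ]
105 minz [-3.9  1.6  4.   6.2  6.5  6.6]
-6 1 [ 9.8 18.  -3.9] [ 9.8 18.  -3.9]
-2 1 [10.7 19.9  1.6] [10.7 19.9  1.6]
2 1 [10.9 25.3  4. ] [10.9 25.3  4. ]
6 12 [-7.7 18.8  6.2] [11.3 31.9 10. ]
10 16 [-8.2 21.4 10.1] [11.3 31.1 14. ]
14 13 [-8.1 19.9 14.1] [11.2 30.5 17.9]
18 10 [-8.1 19.9 18. ] [11.4 31.9 21.6]
22 17 [-8.6 20.3 22.2] [10.7 32.9 25.9]
26 14 [-6.  20.5 26.3] [11.4 31.6 29.9]
30 13 [-8.1 19.3 30.2] [11.4 31.6 33.8]
34 7 [-7.2 20.6 34.1] [10.6 31.8 36.4]
```

View pics/s1z.png

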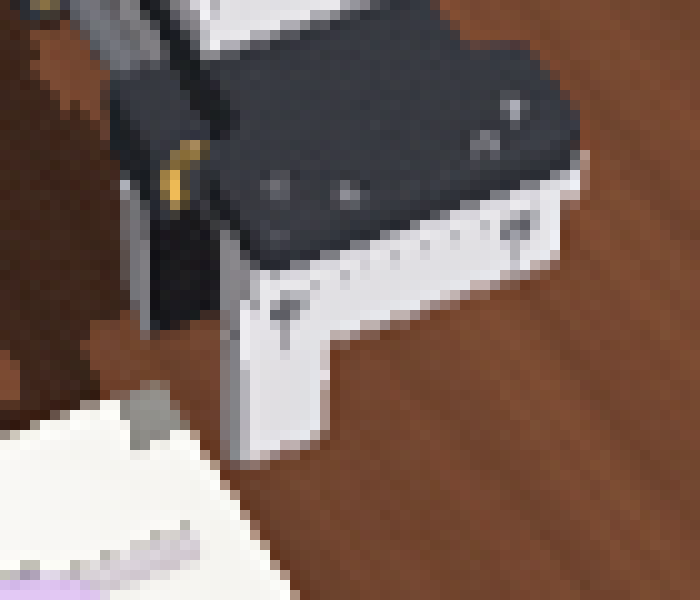

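The depth data show the tip is bevelled: its lowest edge is on the inner side, sloping up outwards. So the bar met the bevel, which explains Fy -5.8 N, and the flap opened only slightly. I raise, shift 3 mm to +y so the low edge lands nearer the bar's crown, and come down again.

Emit:
apply_moves([
  [[0,0,1.5],[0,0,0],39],
  [[0,0,3.2],[0,0,0],39],
  [[0,0.3,3.2],[0,0,0],39],
  [[0,0.35,3.2],[0,0,0],39],
  [[0,0.35,2.6],[0,0,0],39],
  [[0,0.35,2],[0,0,0],39],
  [[0,0.35,1.5],[0,0,0],39],
  [[0,0.35,1.1],[0,0,0],39],
  [[0,0.35,1.1],[0,0,0],39],
  [[0,0.35,1.1],[0,0,0],39],
])

```text
clock: 9.45
eef_pos: [568.9, -17.8, 165.5]
eef_rot: [-3.141, -0.0, -1.571]
wrist_force: [0.5, 0.2, 0.4]
finger_gap: 36.3
```

Emit:
apply_moves([
  [[0,0,-0.2],[0,0,0],39],
  [[0,0,-0.4],[0,0,0],39],
  [[0,0,-0.6],[0,0,0],39],
  [[0,0,-0.7],[0,0,0],39],
  [[0,0,-0.8],[0,0,0],39],
  [[0,0,-0.9],[0,0,0],39],
  [[0,0,-1],[0,0,0],39],
  [[0,0,-1.1],[0,0,0],39],
  [[0,0,-1.1],[0,0,0],39],
  [[0,0,-1.1],[0,0,0],39],
])

```text
clock: 10.7
eef_pos: [568.9, -19.1, 155.0]
eef_rot: [-3.141, -0.002, -1.572]
wrist_force: [-3.8, -10.0, 7.0]
finger_gap: 36.5
```

```bash
python3 - <<'E'
from h import *
s=manip.read_state();print(s["clock"],s["wrist_force"],s["moment"],s["eef_pos"],s["finger_gap"])
p,d=manip.camera("wrist");cv2.imwrite("pics/wrist5.png",cv2.resize(p[:,:,::-1],(800,600)))
p,d=manip.camera("scene");cv2.imwrite("pics/scene5.png",cv2.resize(p[145:225,185:265,::-1],(600,600),interpolation=0))
E
```

```text
10.7 [ -3.78732344 -10.01009566   6.97656815] [-1.87988378  0.6419534   0.03206218] [568.93487431 -19.11382181 154.99574979] 36.48988117213495
```

View pics/scene5.png

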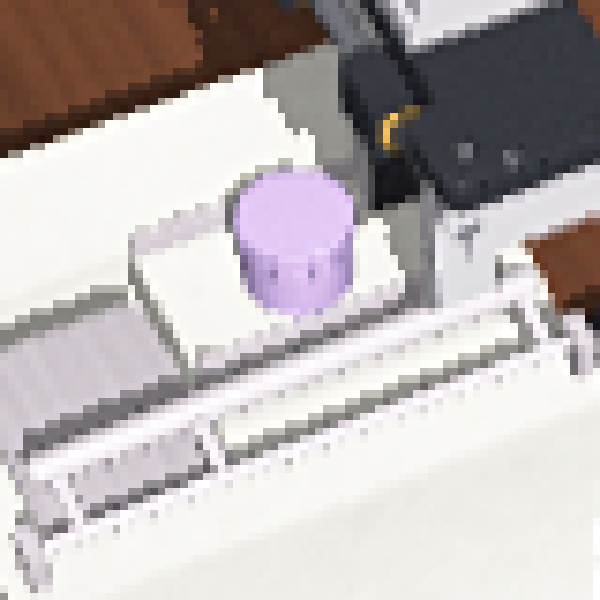

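View pics/wrist5.png

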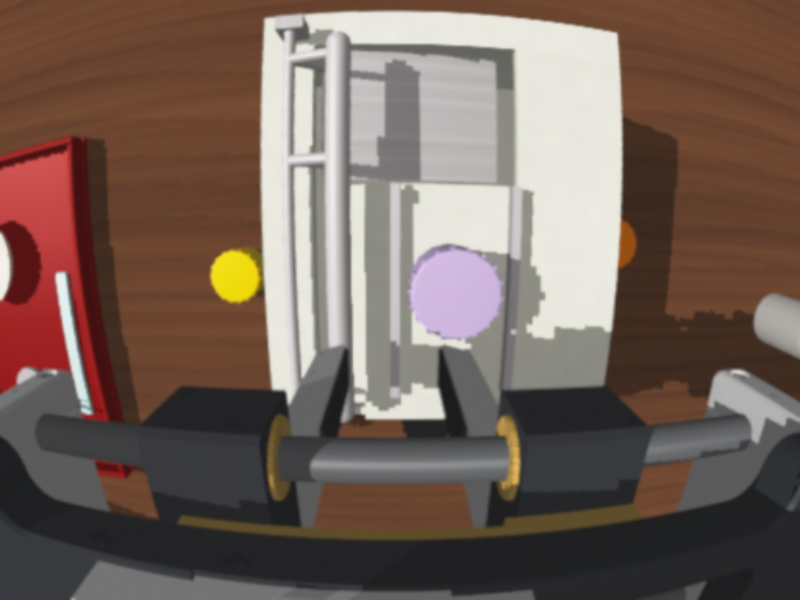

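The flap opened about 0.15 rad, but Fy is -10 N against Fz 7 N. The finger's low edge is still on the lane-side flank of the bar. I raise 11 mm, open the jaws to 45% so the left edge moves about 3 mm outward onto the crown, and press again.

Emit:
apply_moves([
  [[0,0,0.6],[0,0,0],39],
  [[0,0,1.2],[0,0,0],45],
  [[0,0,1.2],[0,0,0],45],
  [[0,0,1.2],[0,0,0],45],
  [[0,0,0.9],[0,0,0],45],
  [[0,0,0.6],[0,0,0],45],
  [[0,0,0.5],[0,0,0],45],
  [[0,0,0.4],[0,0,0],45],
  [[0,0,0.3],[0,0,0],45],
  [[0,0,0.3],[0,0,0],45],
])

```text
clock: 12.05
eef_pos: [569.0, -18.0, 157.6]
eef_rot: [-3.141, -0.0, -1.571]
wrist_force: [-1.7, -4.0, 4.8]
finger_gap: 42.0
```

Emit:
apply_moves([
  [[0,0,-0.1],[0,0,0],45],
  [[0,0,-0.2],[0,0,0],45],
  [[0,0,-0.3],[0,0,0],45],
  [[0,0,-0.4],[0,0,0],45],
  [[0,0,-0.5],[0,0,0],45],
  [[0,0,-0.6],[0,0,0],45],
  [[0,0,-0.6],[0,0,0],45],
  [[0,0,-0.6],[0,0,0],45],
  [[0,0,-0.6],[0,0,0],45],
  [[0,0,-0.6],[0,0,0],45],
])

```text
clock: 13.3
eef_pos: [568.8, -17.7, 151.3]
eef_rot: [3.142, 0.0, -1.571]
wrist_force: [0.7, 0.3, 4.1]
finger_gap: 42.4
```

```bash
python3 - <<'E'
from h import *
s=manip.read_state();print(s["clock"],s["wrist_force"],s["moment"],s["eef_pos"],s["finger_gap"])
p,d=manip.camera("wrist");cv2.imwrite("pics/wrist6.png",cv2.resize(p[:,:,::-1],(800,600)))
E
```

```text
13.3 [0.68736191 0.30376913 4.1332367 ] [ 0.10501519 -0.07675287  0.01752846] [568.83514142 -17.66693198 151.34920091] 42.43831020583264
```

View pics/wrist6.png

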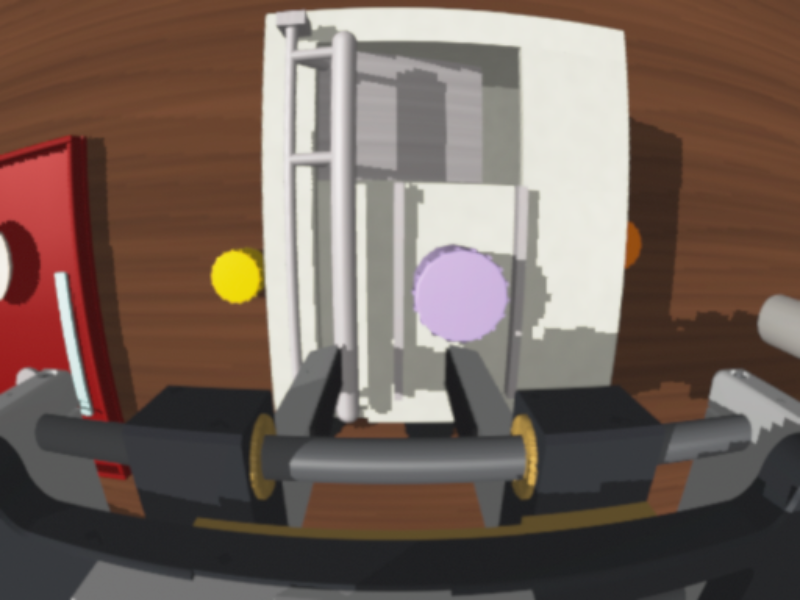

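That gives clean vertical contact: Fz 4.1 N, Fy about 0. The wrist view shows the flap clearly swinging down, at about 0.35 rad (opening at (330-520, 45-180)). I keep pressing towards about 0.85 rad.

Emit:
apply_moves([
  [[0,0,-0.1],[0,0,0],45],
  [[0,0,-0.2],[0,0,0],45],
  [[0,0,-0.3],[0,0,0],45],
  [[0,0,-0.4],[0,0,0],45],
  [[0,0,-0.5],[0,0,0],45],
  [[0,0,-0.6],[0,0,0],45],
  [[0,0,-0.7],[0,0,0],45],
  [[0,0,-0.8],[0,0,0],45],
  [[0,0,-0.9],[0,0,0],45],
  [[0,0,-0.9],[0,0,0],45],
])

```text
clock: 14.6
eef_pos: [568.8, -17.8, 142.3]
eef_rot: [3.142, 0.0, -1.571]
wrist_force: [-0.1, -1.7, 4.2]
finger_gap: 42.5
```

```bash
python3 - <<'E'
from h import *
s=manip.read_state();print(s["clock"],s["wrist_force"],s["moment"],s["eef_pos"],s["finger_gap"])
p,d=manip.camera("wrist");cv2.imwrite("pics/wrist7.png",cv2.resize(p[:,:,::-1],(800,600)))
p,d=manip.camera("scene");W=cloud("scene",d);cv2.imwrite("pics/scene7.png",cv2.resize(p[145:225,185:265,::-1],(600,600),interpolation=0))
m=(W[...,0]>600)&(W[...,0]<700)&(abs(W[...,1]-3.5)<4)&(W[...,2]>132)&(W[...,2]<165)
print("bar z pct",np.percentile(W[m][:,2],[50,80,90,95]),m.sum())
E
```

```text
14.6 [-0.13288716 -1.74155001  4.18564843] [-0.26393468  0.01988257  0.03004717] [568.84256764 -17.76672637 142.26751417] 42.47039691631183
bar z pct [139.07432548 140.3262235  141.11280583 141.64563903] 162
```

View pics/wrist7.png

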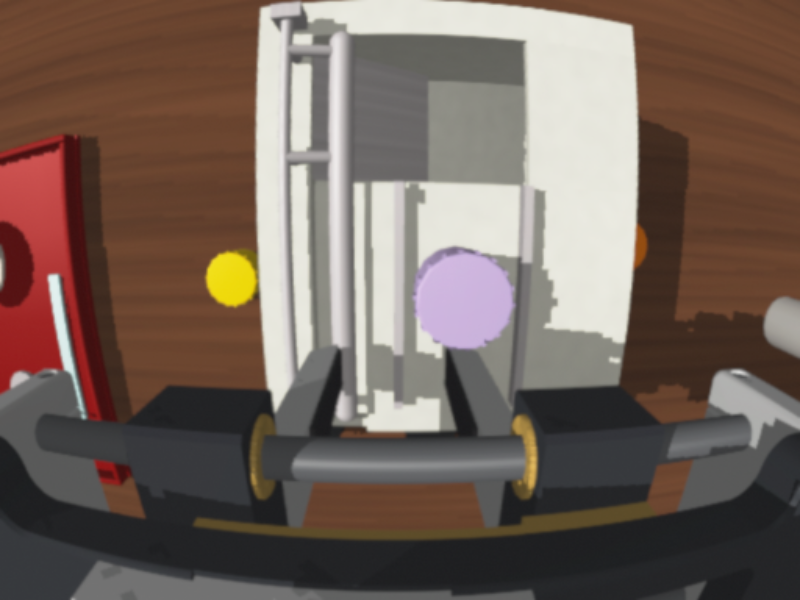

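View pics/scene7.png

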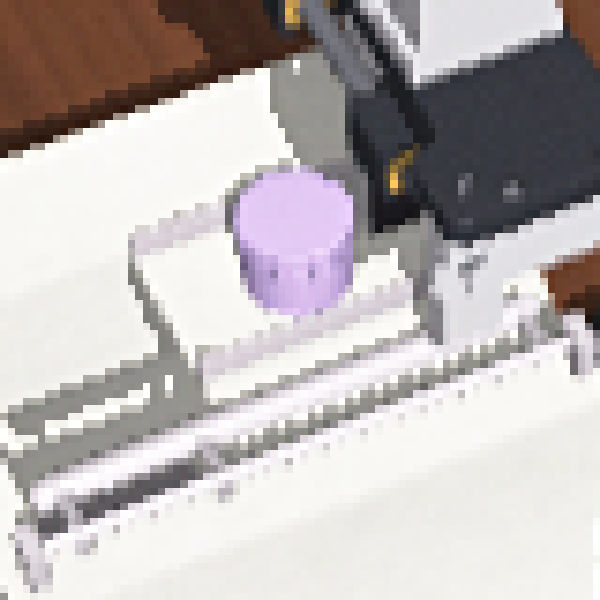

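Bar top is at about 141 mm, so the flap is at about 0.76 rad. I press 2.5 mm more and start pushing the jar.

Emit:
apply_moves([
  [[0,0,-0.15],[0,0,0],45],
  [[0,0,-0.25],[0,0,0],45],
  [[0,0,-0.25],[0,0,0],45],
  [[0.4,0,-0.25],[0,0,0],45],
  [[0.8,0,-0.25],[0,0,0],45],
  [[1.2,0,-0.25],[0,0,0],45],
  [[1.6,0,-0.25],[0,0,0],45],
  [[2,0,-0.25],[0,0,0],45],
  [[2.4,0,-0.25],[0,0,0],45],
  [[2.4,0,-0.25],[0,0,0],45],
])

```text
clock: 15.95
eef_pos: [592.7, -17.4, 139.7]
eef_rot: [3.141, 0.001, -1.571]
wrist_force: [-1.6, 1.4, 6.6]
finger_gap: 42.1
```

```bash
python3 - <<'E'
from h import *
s=manip.read_state();print(s["clock"],s["wrist_force"],s["eef_pos"],s["finger_gap"])
p,d=manip.camera("wrist");cv2.imwrite("pics/wrist8.png",cv2.resize(p[:,:,::-1],(800,600)))
p,d=manip.camera("scene");W=cloud("scene",d)
m=(W[...,0]>620)&(W[...,0]<700)&(abs(W[...,1]-3.5)<4)&(W[...,2]>130)&(W[...,2]<165)
print("bar z pct",np.percentile(W[m][:,2],[50,80,90,95]),m.sum())
E
```

```text
15.95 [-1.57511576  1.43128801  6.59180735] [592.69347438 -17.36576276 139.71234597] 42.063240838691534
bar z pct [136.17307812 137.35260198 137.90858752 138.86631715] 118
```

View pics/wrist8.png

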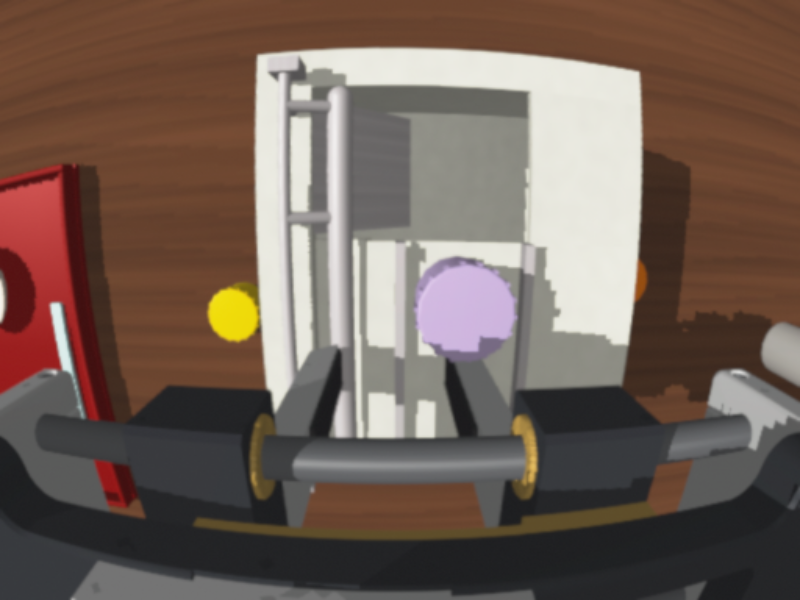

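The jar is sliding upright in the lane, and the bar is at about 138 mm (flap about 0.88 rad). I push it over the edge.

Emit:
apply_moves([
  [[0.5,0,0],[0,0,0],45],
  [[1.1,0,0],[0,0,0],45],
  [[1.7,0,0],[0,0,0],45],
  [[2.3,0,0],[0,0,0],45],
  [[2.9,0,0],[0,0,0],45],
  [[3.5,0,0],[0,0,0],45],
  [[4.1,0,0],[0,0,0],45],
  [[4.6,0,0],[0,0,0],45],
  [[4.6,0,0],[0,0,0],45],
  [[4.6,0,0],[0,0,0],45],
])

```text
clock: 17.3
eef_pos: [638.9, -17.4, 139.9]
eef_rot: [-3.142, 0.001, -1.571]
wrist_force: [-0.3, 0.8, 6.4]
finger_gap: 42.3
```

```bash
python3 - <<'E'
from h import *
s=manip.read_state();print(s["clock"],s["wrist_force"],s["eef_pos"],s["finger_gap"])
p,d=manip.camera("wrist");cv2.imwrite("pics/wrist9.png",cv2.resize(p[:,:,::-1],(800,600)))
p,d=manip.camera("scene");cv2.imwrite("pics/scene9.png",cv2.resize(p[125:245,155:275,::-1],(600,600),interpolation=2))
E
```

```text
17.3 [-0.26827762  0.83416841  6.41266336] [638.8973655  -17.38385528 139.90526498] 42.307043905320675
```

View pics/wrist9.png

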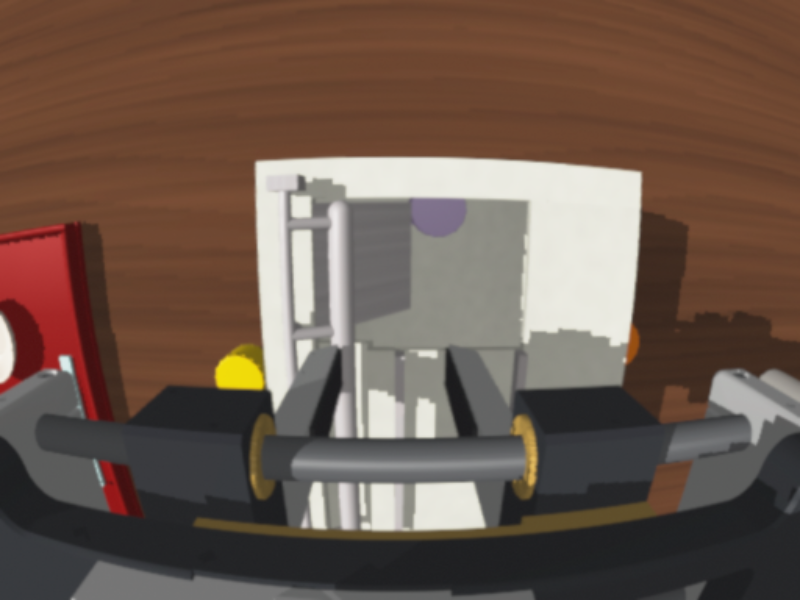

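View pics/scene9.png

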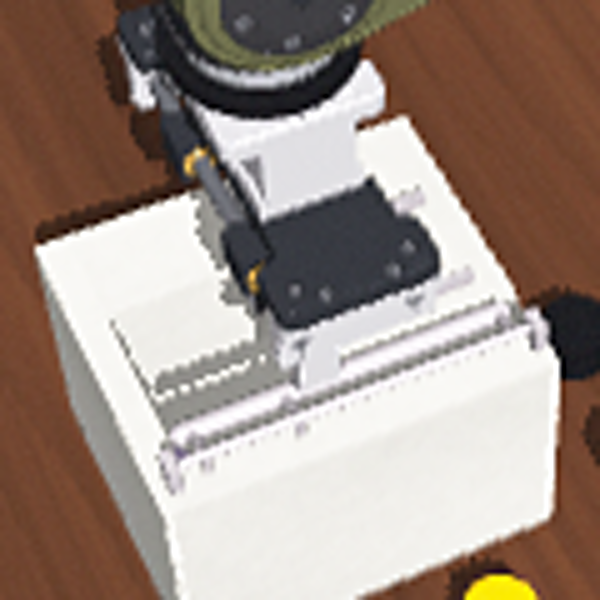

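The jar lies deep on the box floor, at wrist pixel (438,215), and nothing is left on the shelf. I lift straight up so the flap closes under the finger.

Emit:
apply_moves([
  [[0,0,0.4],[0,0,0],45],
  [[0,0,0.8],[0,0,0],45],
  [[0,0,1.2],[0,0,0],45],
  [[0,0,1.6],[0,0,0],45],
  [[0,0,2],[0,0,0],45],
  [[0,0,2.5],[0,0,0],45],
  [[0,0,3.5],[0,0,0],45],
  [[0,0,5],[0,0,0],45],
  [[0,0,7],[0,0,0],45],
  [[0,0,9],[0,0,0],45],
])

```text
clock: 18.65
eef_pos: [638.9, -17.8, 231.5]
eef_rot: [-3.141, -0.0, -1.571]
wrist_force: [-0.5, -0.7, -0.1]
finger_gap: 42.7
```

Emit:
apply_moves([
  [[-1,0,2],[0,0,0],45],
  [[-4,0,3],[0,0,0],45],
  [[-8,0,3],[0,0,0],45],
  [[-12,0,3],[0,0,0],45],
  [[-16,0,3],[0,0,0],45],
  [[-16,0,3],[0,0,0],45],
  [[-16,0,3],[0,0,0],45],
  [[-16,0,3],[0,0,0],45],
  [[-16,0,3],[0,0,0],45],
  [[-16,0,3],[0,0,0],45],
])

```text
clock: 19.9
eef_pos: [479.0, -17.8, 259.6]
eef_rot: [3.141, 0.0, -1.571]
wrist_force: [-0.7, -0.2, 0.1]
finger_gap: 42.5
```

```bash
python3 - <<'E'
from h import *
s=manip.read_state();print(s["clock"],s["wrist_force"],s["eef_pos"],np.abs(s["qd"]).max())
p,d=manip.camera("wrist");cv2.imwrite("pics/wrist10.png",cv2.resize(p[:,:,::-1],(800,600)))
p,d=manip.camera("scene");W=cloud("scene",d);cv2.imwrite("pics/scene10.png",cv2.resize(p[:,:,::-1],(800,600)))
m=(W[...,0]>620)&(W[...,0]<700)&(abs(W[...,1]-4.5)<4)&(W[...,2]>130)&(W[...,2]<170)
print("bar z",np.percentile(W[m][:,2],[50,80,95]))
m=(W[...,0]>655)&(W[...,0]<700)&(W[...,1]>-65)&(W[...,1]<-25);print("panel z",np.percentile(W[m][:,2],[5,50,95]))
E
```

```text
19.9 [-0.68458532 -0.19914341  0.07266982] [479.02562984 -17.75329256 259.6248354 ] 0.005710362690322975
bar z [155.16265295 156.6535522  158.05596008]
panel z [126.88920179 129.40492303 132.20150956]
```

View pics/wrist10.png

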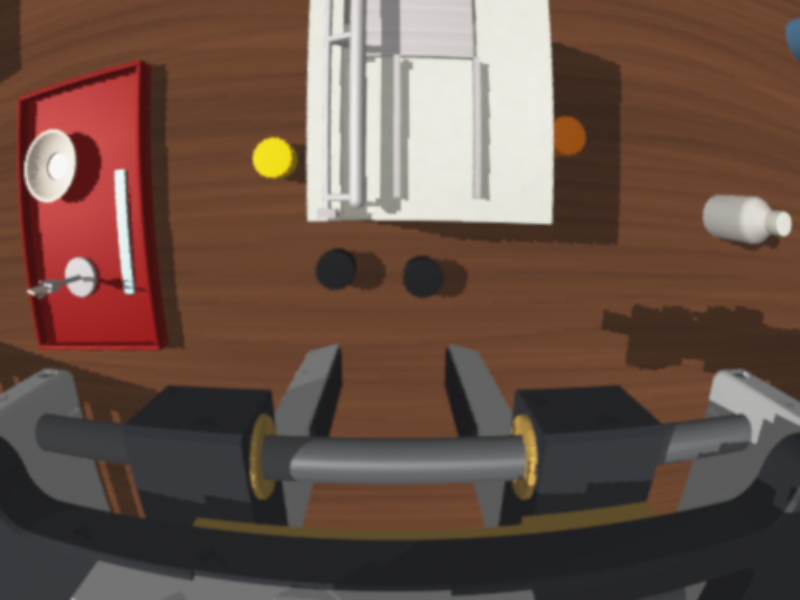

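View pics/scene10.png

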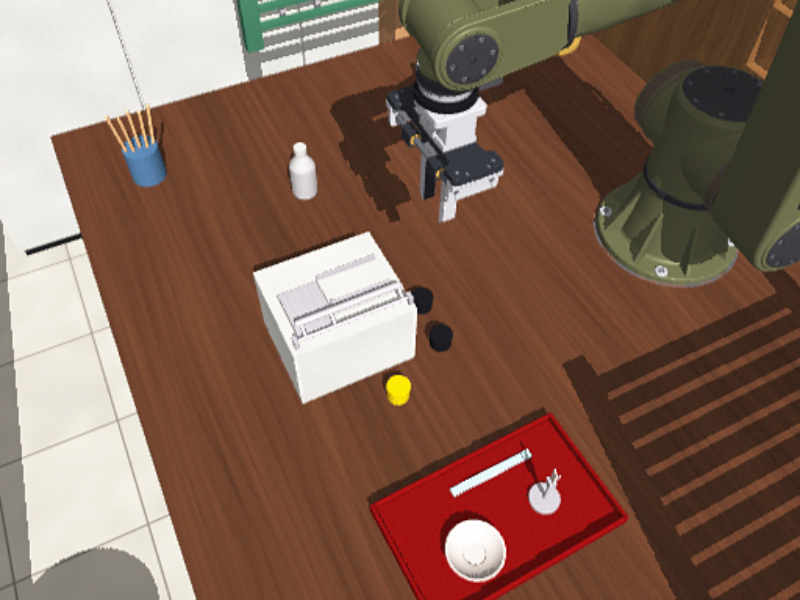

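The flap is shut, with the panel at about 129 mm and the bar top at about 157 mm. The shelf is empty, the bystanders and look-alikes are where they were, and the arm is clear and at rest.

```bash
python3 -c "
from cell import manip
print(manip.sign_off())"
```

```text
the job is handed in; nothing more can be done
None
```

The lavender jar is in the waste box and the flap has shut over it; I handed the job in at about 20 s. I pressed the bar down to about 0.88 rad with the left finger. While holding it there, I pushed the jar along the lane with the right finger until it fell in, then lifted straight up so the flap closed.

**What the last checks showed:**
- **Jar:** it was lying on the box floor before the flap closed, and the shelf is now empty.
- **Flap:** the panel is flush at about 129 mm and the bar top is back at about 157 mm, so it is shut.
- **Other things:** by eye, the tray items, the bottle and the coloured look-alikes are where they were.
- **Arm:** it is clear of everything and at rest, with wrist force near 0 N.

**What failed or disagreed:**
- **Fingertip length:** the tips measured roughly level with the TCP, not 25 mm ahead as stated, and appeared bevelled. My first press stopped above the bar.
- **Two poor presses:** the next two caught the lane side of the bar, with a sideways force of up to 10 N, and opened the flap only a little. The jar had not been moved by then. Opening the jaws to 45% put the finger on top of the bar, and that press worked.

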